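# Press open the push-catch flap of a bench cabinet and lower it flat

### The job

Open the small plywood cabinet on the workbench so that the bolts inside can be reached, with nothing picked up and the glass and tools around it left where they are: slide the sanding block that lies in front of it along the bench to the left, clear of where the drop-down flap will lie. The flap has no handle: press it in near its top edge until the push catch lets go, and take the fingers away so that the spring sends it ajar. Then push it down from behind with the fingertips until it lies flat on the bench.

Things in the scene. Friction and masses are not known exactly. Their poses are not given: they have to be found in the camera images.
- cabinet: Plywood cabinet, fixed, 140 deep (x) x 180 wide (y) x 150 high. Origin: centre of its underside, on the bench. Its front faces its own -x, toward the robot; its left as the robot sees it is its +y. Front plane at x = -70. The top panel's front edge is set back 21 behind the front plane, so the flap's top edge stands clear of it; the side walls, 12 thick, reach the front plane.
- flap (a joint): Flap angle, rad: 0 = shut and latched; positive = top edge swings out and down; 1.57 = flat on the bench. Negative = pressed in: the catch lets go by -0.045 (7 mm at the top edge, about 9 N there); hard stop at -0.065 (9 mm). As the fingers withdraw, a spring sends it ajar to about 0.33. Beyond, it stays where left and 1 to 3 N near the top moves it. Shut again, it latches again.
- flap_edge (a point): Centre of the top edge of the flap's outer face; moves with the flap (x from outer to inner face, z away from the hinge). The flap is a plain board 152 wide, 147 from hinge to top edge, 10 thick, between the side walls; its top edge is 150 above the bench when shut. Ajar, a gap about 55 wide opens between top edge and top panel: fingers pointing down fit in, in its middle or right part.
- flap_hinge (a point): Middle of the hinge axis, which runs along the cabinet's y at the flap's lower outer edge, in the front plane, 3 above the bench. Lying flat, the flap covers the bench for 147 in front of this line and 76 to either side of its middle; its upper (inner) face is then 13 above the bench.
- catch (a point): Front end of the catch, a black plastic body fixed under the top panel behind the flap's upper left corner, 32 wide, 106 to 138 above the bench, hidden while the flap is shut. Its steel plunger follows the flap out when ajar, and the flap's inner face carries a steel keeper there, 25 long; the rest of the inner face is free.
- sanding_block: Brown sanding block, loose, 62 (x) x 105 (y) x 36 high, about 0.08 kg, lying in front of the cabinet, its long side roughly pointing at the flap. Origin: centre of its underside. To be slid, not lifted, to the cabinet's +y side of where the flap will lie.
- tea_glass: Bystander: drinking glass, 62 across, 86 high, standing to the left of the cabinet. Origin: centre of its foot.
- screwdriver: Bystander: red-handled flat screwdriver, 206 long, 28 high, lying to the right of the cabinet near the bench edge. Origin: middle of its length, on the bench; its length runs along its y.
- tape_measure: Bystander: yellow tape measure, 37 x 95 x 64 high, standing on the bench to the right of the cabinet. Origin: on the bench, about under its body; its length runs along its y.

How it is judged:
On the way:
1. the catch has let go and the flap stands ajar by itself, with the fingers off the cabinet (value of joint flap between 0.27 and 0.6 rad and contact force between the fingers and cabinet below 0.3 N), for 0.2 s.
At the end, for the whole second after the job is handed in: The flap lies flat on the bench (joint above 1.5 rad); the sanding block lies flat and still on the bench to the left of it (its centre over 100 mm to the cabinet's +y side of the middle); the glass stands upright (value of joint flap above 1.5 rad and y of sanding_block in the frame of cabinet above 0.1 m and height (world z) of sanding_block below 0.006 m and angle between each of sanding_block, tea_glass's own z axis and vertical below 0.1 rad and linear speed of sanding_block below 0.01 m/s); the robot touches nothing.
It fails at once if the sanding block is lifted (its underside over 12 mm above the bench) or tipped over 0.3 rad (height (world z) of sanding_block above 0.012 m or angle between sanding_block's own z axis and vertical above 0.3 rad).
It fails at once if the glass, the screwdriver or the tape measure is moved by over 30 mm, or the glass tips (distance of any of tea_glass, screwdriver, tape_measure from where it was at the start of the episode above 0.03 m or angle between tea_glass's own z axis and vertical above 0.3 rad).
It also fails if it takes over 64 s, if anything falls off the work surface, if the arm or the gripper's body presses on something with over 40 N, if the wrist force passes 120 N, or if a joint passes its speed limit or range.

### The arm

A 6-joint arm with a two-finger parallel gripper is mounted at the origin on a cart in front of the work surface, level with it; the furniture and walls round the work are solid. World frame = base frame: x ahead of the robot, y to its left, z up, the work surface at z = 0. Lengths are in m, angles in rad, forces in N, time in s.
With the tool pointing down it reaches from about 0.375 to 0.9 m from the base axis. Payload 3.1 kg.
Tool frame: the origin (TCP) lies where the fingers leave the gripper's body, on its centre line; the fingertips stand manip.tip_reach ahead of it and the grasp point (between the pads) lies 54 mm ahead of it (manip.tip_reach is the distance from the TCP to the fingertips, in m); z points along the fingers, y is the direction in which the jaws open and shut (so a half turn about z gives the same grasp; the last joint's range is limited). The gripper opens to 85 mm and grips with 20 to 120 N. Pads are 22 mm wide; open, the fingers measure 114 mm over their backs; the gripper's body (76 mm by 85 mm) begins 54 mm behind the grasp point. The pads swing forward as they close: fully open they stand 13 mm farther back than shut.
Start: joints at [-1.427, 0.527, 1.433, -0, 1.181, -0.178], TCP at [0.198, -0.593, 0.304] pointing down, gripper open.
Joint ranges: [-3.08, 3.08], [-0.75, 2.2], [0.22, 2.44], [-1.43, 4.57], [0, 2.65], [-2.85, 2.85]. Speed limits (rad/s): [2.79, 2.79, 3.14, 3.14, 3.14, 3.14].

### API

Orientations are given as a unit quaternion [x, y, z, w].
In Python, from station import manip, cams, order gives the robot as it stands. The module is installed in compiled form; this text tells all that it offers.
- The arm moves only by the tool drive_tool, never from a script. Its arguments are lists of equal length, an entry for each row: "linear": the shift along the tool's x, y, z in mm, a list of three; "rot": the turn, a rotation vector about the tool's x, y, z in degrees, a list of three; "hand": the finger opening in mm, from 0 to 85.4. A call has 1 to 20 rows; each row shifts and turns the pose as measured when the row begins, along the tool's axes as they then stand; what a row does not reach is not made up. A row lasts 1/12 s, in which the tool goes at most 41.7 mm and 7.16 degrees, less where a joint would pass 70% of its speed; a pose out of reach is approached as far as the arm can. A call with a gripper value outside its range is refused whole. The fingers move at their own pace and stop on an object; "force" is the grip in N (left out, the last holds). Time passes only in rows, so rows that do not move let the fingers close. It gives the time, the measured TCP pose, the force and the opening at its end, in the units of the state.
- manip.sense(): the state, without advancing time (a new reading comes with each control period).
- cams.snapshot(name): name is "scene" or "side" or "wrist"; returns the picture (420x560x3 uint8, red, green, blue); there is no depth.
- cams.camera_model(name): a dict with "vfov" (degrees; the focal length in pixels is half the picture's height over the tangent of half this angle, whatever the lens; pixels are square), "cx", "cy" (the principal point, pixels), "rvec" (rotation vector, rad) and "tvec" (3), from world to camera coordinates, as OpenCV has them. Camera axes: x right, y down, z forward; pixel columns grow to the right and rows downward; lengths in m; the calibration is good to about 2 mm. A picture is of the moment at which its call begins: read the wrist's pose just before it. camera_model takes no time and is no camera call; for the wrist camera it gives the pose at the moment of the call.
- order.sign_off(): hands the job in, once; it reports no verdict.
Trained networks look in the newest picture that a camera, given by its name, has taken for a name from the list of things; names that differ only in an ending like _2 or _b are one class to them, and where a whole thing is asked for, a point or a joint stands for the part that bears it (a point fixed in the world has none). Each returns a list of dicts, best first, with "score" (0 to 1); they miss things now and then, are a little off and sometimes report something else, mostly with a low value. They report only what shows in the picture. A call takes as long as a camera call.
- cams.regions_of(label, camera): "pixels" (420x560 bool, what is visible of it) and "rect" ([left, top, right, bottom] in pixels, round what is visible of it).
- cams.spot_point(label, camera): "at" ([column, row] in pixels: a listed point, or the origin of a listed thing).
The state is a dict: "t": time; "q": joint angles; "qd": joint speeds; "tau": joint torques, N m; "tcp_pos": TCP position; "tool_rot": TCP orientation; "force": force on the tool from outside, world axes, zero at the start; "ft_torque": the same for the moment, N m; "finger_gap": opening from 0.0 (shut) to 1.0 (fully open).
Only numpy, scipy, OpenCV 4.12 (cv2) and the standard library are available. Lean on these libraries where they do the work, as an engineer would, in place of code of your own. Each camera call takes 0.05 s, during which the arm holds its last target. There are 200 camera calls.

## Working session

There is one attempt and no reset: what is moved stays moved. The work goes in short steps, Python scripts to look and compute and a tool call to move; the robot and the scene stay as the last step left them, time stands still between calls to the robot, and variables do not carry over. Pictures are saved under pics/ and viewed, about 8 in all and at most 12, crops included, and the job is handed in when it is done.

Besides the shell and the picture viewer there is one more tool, called after "Request:" as name(argument=value, ...) on one line, values as JSON. drive_tool: Moves the arm, as the interface text tells. Its arguments: {"type":"object","properties":{"linear":{"type":"array","items":{"type":"array","items":{"type":"number"}}},"rot":{"type":"array","items":{"type":"array","items":{"type":"number"}}},"hand":{"type":"array","items":{"type":"number"}},"force":{"type":"number"}},"required":["linear","rot","hand"]}

```bash
mkdir -p pics
cat > h.py <<'E'
import numpy as np, cv2
from station import manip, cams, order
from scipy.spatial.transform import Rotation as R
def K(c):
    m=cams.camera_model(c); f=210/np.tan(np.radians(m['vfov'])/2)
    return np.array([[f,0,m['cx']],[0,f,m['cy']],[0,0,1]]),np.array(m['rvec'],float),np.array(m['tvec'],float)
def ray(c,p):
    k,r,t=K(c); Rm=R.from_rotvec(r).as_matrix()
    d=Rm.T@np.linalg.inv(k)@np.array([p[0],p[1],1.]); return -Rm.T@t,d/np.linalg.norm(d)
def onz(c,p,z):
    o,d=ray(c,p); return o+d*(z-o[2])/d[2]
def proj(c,P):
    k,r,t=K(c); return cv2.projectPoints(np.atleast_2d(np.array(P,float)),r,t,k,None)[0][:,0]
def tri(rays):
    A=sum(np.eye(3)-np.outer(d,d) for o,d in rays); b=sum((np.eye(3)-np.outer(d,d))@o for o,d in rays)
    return np.linalg.solve(A,b)
def save(im,n): cv2.imwrite('pics/'+n,im[:,:,::-1])
E
python3 - <<'E'
from h import *
print(manip.tip_reach, manip.sense()['tcp_pos'],manip.sense()['tool_rot'])
ims={}
for c in ['scene','side']:
    ims[c]=cams.snapshot(c)
    print(c,ray(c,[280,210]))
    for l in ['cabinet','flap_edge','flap_hinge','sanding_block','tea_glass','screwdriver','tape_measure']:
        s=cams.spot_point(l,c)[:2]
        print(c,l,[(np.round(x['at'],1),round(x['score'],2),np.round(onz(c,x['at'],.15 if l=='flap_edge' else .003 if l=='flap_hinge' else 0),3)) for x in s])
for c in ims: save(ims[c],c+'0.png')
E
```

```text
0.0726 [ 0.19817528 -0.59214998  0.30293083] [ 9.87009210e-01  1.60660010e-01  2.09805822e-05 -1.08652333e-03]
scene (array([ 0.2093436 , -0.57115472,  0.81912503]), array([ 0.45643141,  0.30626944, -0.83538578]))
scene cabinet [(array([273.6, 208.8]), 0.67, array([ 0.651, -0.255,  0.   ]))]
scene flap_edge [(array([255.7, 198.8]), 0.58, array([ 0.571, -0.267,  0.15 ]))]
scene flap_hinge [(array([258.2, 230.4]), 0.97, array([ 0.576, -0.259,  0.003]))]
scene sanding_block [(array([239.5, 264.8]), 0.68, array([ 0.478, -0.274,  0.   ]))]
scene tea_glass [(array([222.8, 186.8]), 0.98, array([ 0.638, -0.102,  0.   ]))]
scene screwdriver [(array([346.7, 271.7]), 0.76, array([ 0.596, -0.491,  0.   ])), (array([340.8, 238.7]), 0.48, array([ 0.666, -0.44 ,  0.   ]))]
scene tape_measure [(array([336.9, 239.9]), 0.63, array([ 0.658, -0.434,  0.   ]))]
side (array([-0.06353026,  0.0362099 ,  0.57778268]), array([ 0.74985481, -0.36376403, -0.55262419]))
side cabinet []
side flap_edge []
side flap_hinge [(array([272.7, 253.6]), 0.93, array([ 0.57 , -0.253,  0.003]))]
side sanding_block [(array([298.4, 276.8]), 0.63, array([ 0.484, -0.27 ,  0.   ]))]
side tea_glass []
side screwdriver [(array([356.8, 220.7]), 0.72, array([ 0.596, -0.49 ,  0.   ]))]
side tape_measure [(array([319.5, 210.9]), 0.58, array([ 0.673, -0.431,  0.   ]))]
```

View pics/scene0.png

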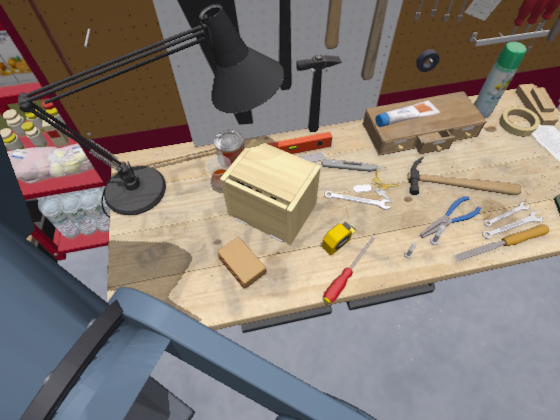

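View pics/side0.png

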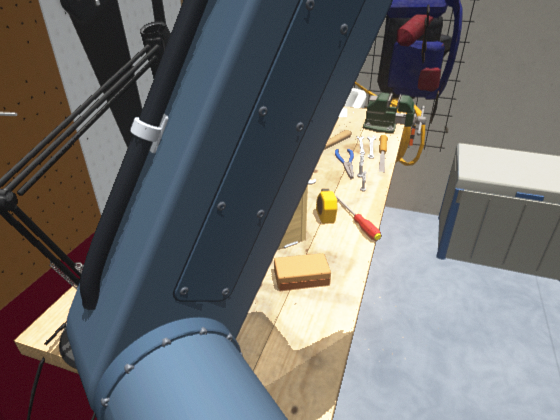

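The scene view shows the cabinet at about (272,190), the block at (242,262) in front, the glass rim at (218,178), the tape at (338,236), the screwdriver at (350,270) and the lamp to the left. In the side view the arm hides the cabinet. I'll crop in for corners.

Run:
```python
from h import *
im=cv2.imread('pics/scene0.png')
c=cv2.resize(im[130:300,190:390],None,fx=4,fy=3.5,interpolation=cv2.INTER_CUBIC)
c=cv2.resize(im[135:285,190:390],None,fx=4,fy=4,interpolation=cv2.INTER_CUBIC)
for i in range(0,200,20): cv2.line(c,(i*4,0),(i*4,6),(0,0,255),1); cv2.putText(c,str(190+i),(i*4,18),0,.4,(0,0,255))
for i in range(0,150,15): cv2.putText(c,str(135+i),(0,i*4+4),0,.4,(0,0,255))
cv2.imwrite('pics/crop0.png',c)
```

```text
(no output)
```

View pics/crop0.png

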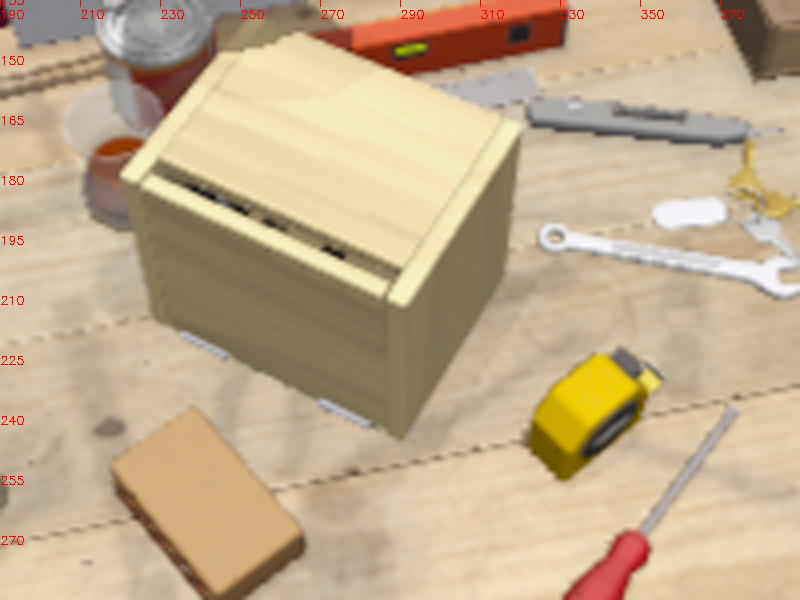

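Crop: cabinet corners read cleanly (e.g. front-top-left at image (220.5,179.5), front-bottom-right (290,244.5)). The block's top corners are (218,252), (239,236.5), (266,269) and (242.5,284). The glass is at the left rear wall, about (218,175). Next I fit the poses.

Run:
```python
from h import *
from scipy.optimize import least_squares
def fit(P,uv,x0):
    P=np.array(P,float);uv=np.array(uv)
    def W(x): 
        c,s=np.cos(x[2]),np.sin(x[2]); return np.c_[x[0]+c*P[:,0]-s*P[:,1],x[1]+s*P[:,0]+c*P[:,1],P[:,2]]
    r=least_squares(lambda x:(proj('scene',W(x))-uv).ravel(),x0,loss='soft_l1'); return r.x,r.fun.reshape(-1,2)
C=[(-.07,.09,.15),(-.07,-.09,.15),(.07,-.09,.15),(.07,.09,.15),(-.07,-.09,0),(-.07,.09,0)]
uv=[(220.5,179.5),(289.5,211.25),(320.5,166.25),(245.5,149.3),(290.25,244.5),(228.75,214.5)]
x,f=fit(C,uv,[.65,-.25,0]);print('cab',x.round(4),f.round(1).tolist())
B=[(-.031,.0525,.036),(.031,.0525,.036),(.031,-.0525,.036),(-.031,-.0525,.036)]
ub=[(218,251.75),(238.75,236.5),(265.75,268.75),(242.5,284.25)]
b,fb=fit(B,ub,[.48,-.27,0]);print('blk',b.round(4),fb.round(1).tolist())
Rc=np.array([[np.cos(x[2]),-np.sin(x[2])],[np.sin(x[2]),np.cos(x[2])]])
print('block in cab',Rc.T@(b[:2]-x[:2]), b[2]-x[2])
W=lambda X,Y:x[:2]+Rc@[X,Y]
print('edge',W(-.07,0),'blocktarget y130',W(-.16,.13))
r=cams.regions_of('tea_glass','scene')[0];print('glass',r['rect'],r['score'])
g=np.array([.638,-.102]);print('glass cab',Rc.T@(g-x[:2]))
s=manip.sense();print(s['tcp_pos'],R.from_quat(s['tool_rot']).as_matrix().round(3).tolist())
np.save('cab.npy',x);np.save('blk.npy',b)
```

```text
cab [ 0.6476 -0.2525  0.07  ] [[-1.8, -0.5], [1.6, 0.2], [-0.3, -0.7], [6.1, -11.3], [0.1, 1.2], [-1.5, 1.1]]
blk [ 0.4782 -0.2822 -0.3354] [[-1.5, -0.8], [0.2, -0.3], [0.2, 0.0], [0.4, 1.0]]
block in cab [-0.17108289 -0.01775276] -0.4053894096253889
edge [ 0.5778149  -0.25738984] blocktarget y130 [ 0.47894124 -0.13400427]
glass [205.3, 158.5, 228.0, 192.3] 0.89
glass cab [0.00090795 0.15079891]
[ 0.19828156 -0.59268412  0.30392592] [[0.948, 0.317, -0.0], [0.317, -0.948, -0.0], [-0.0, 0.0, -1.0]]
```

```bash
cat >> h.py <<'E'
cab=None
def rot2(a): return np.array([[np.cos(a),-np.sin(a)],[np.sin(a),np.cos(a)]])
def st(target=None,yaw=None):
    "print pose; target world TCP xyz -> shift in present tool axes (mm), tool-z turn (deg) to reach x-axis yaw (deg)"
    s=manip.sense(); M=R.from_quat(s['tool_rot']).as_matrix(); y=np.degrees(np.arctan2(M[1,0],M[0,0]))
    x=np.load('cab.npy'); p=np.array(s['tcp_pos']); c=rot2(x[2]).T@(p[:2]-x[:2])
    print('t',round(s['t'],2),'tcp',p.round(4),'cab',c.round(4),'yaw',y.round(1),'tilt',np.degrees(np.arccos(-M[2,2])).round(2),'F',np.round(s['force'],1),'gap',round(s['finger_gap'],2))
    if target is not None: print('shift mm',(M.T@(np.array(target)-p)*1000).round(1))
    if yaw is not None: print('turn z deg',round(y-yaw,1))
def W(X,Y,z):
    x=np.load('cab.npy'); return np.r_[x[:2]+rot2(x[2])@[X,Y],z]
E
python3 - <<'E'
from h import *
print('lamp base',onz('scene',[133,192],0), 'glass',onz('scene',[217,185],0))
for a,b in [((240,80),(110,30)),((25,102),(5,200)),((215,15),(150,35))]:
    r=[ray('scene',a),ray('side',b)];p=tri(r);print(p,proj('scene',p),proj('side',p))
# lamp head if above shadow: points along scene ray
for c,px in [('scene',(245,85)),('scene',(215,15)),('scene',(25,102))]:
    for z in (.2,.3,.4,.5): print(px,z,onz(c,px,z).round(3))
st(); print('cab centre targets', W(-.16,.15,0), 'startpush',np.load('blk.npy'))
E
```

```text
lamp base [4.97137865e-01 8.80754931e-02 1.11022302e-16] glass [ 6.34146857e-01 -8.57230461e-02 -1.11022302e-16]
[ 0.71955962 -0.09263654  0.38107554] [[218.05877063  38.79876799]] [[152.62968123  66.74852068]]
[0.42086329 0.13917307 0.33497652] [[ 25.41270749 102.84541946]] [[  3.81748029 198.93017323]]
[ 0.71622952 -0.09722259  0.43332049] [[214.76889078  14.27157891]] [[150.47659332  35.66537394]]
(245, 85) 0.2 [ 0.811 -0.072  0.2  ]
(245, 85) 0.3 [ 0.714 -0.152  0.3  ]
(245, 85) 0.4 [ 0.617 -0.233  0.4  ]
(245, 85) 0.5 [ 0.52  -0.314  0.5  ]
(215, 15) 0.2 [1.02  0.186 0.2  ]
(215, 15) 0.3 [0.889 0.064 0.3  ]
(215, 15) 0.4 [ 0.758 -0.058  0.4  ]
(215, 15) 0.5 [ 0.627 -0.181  0.5  ]
(25, 102) 0.2 [0.481 0.341 0.2  ]
(25, 102) 0.3 [0.437 0.193 0.3  ]
(25, 102) 0.4 [0.393 0.046 0.4  ]
(25, 102) 0.5 [ 0.349 -0.101  0.5  ]
t 0.85 tcp [ 0.1983 -0.5927  0.3039] cab [-0.4721 -0.3079] yaw 18.5 tilt 0.0 F [0.  1.3 0.3] gap 1.0
cab centre targets [ 0.47754214 -0.11405327  0.        ] startpush [ 0.47822154 -0.28217037 -0.33537722]
```

Request:
drive_tool(linear=[[31.3,-14,0],[31.3,-14,0],[31.3,-14,0],[31.3,-14,0],[31.3,-14,0],[31.3,-14,0],[31.3,-14,0],[31.3,-14,0],[31.3,-14,0],[31.3,-14,0],[0,0,0],[0,0,0],[0,0,0],[0,0,0],[0,0,0],[0,0,0],[0,0,0],[0,0,0],[0,0,0]], rot=[[0,0,0],[0,0,0],[0,0,0],[0,0,0],[0,0,0],[0,0,0],[0,0,0],[0,0,0],[0,0,0],[0,0,0],[0,0,-6.6],[0,0,-6.6],[0,0,-6.6],[0,0,-6.6],[0,0,-6.6],[0,0,-6.6],[0,0,-6.6],[0,0,-6.6],[0,0,0]], hand=[36,36,36,36,36,36,36,36,36,36,36,36,36,36,36,36,36,36,36])

```text
t: 2.43
tcp_pos: [0.4638, -0.3514, 0.304]
tool_rot: [0.8, 0.601, -0.001, 0.004]
force: [-0.9, 0.8, 0.2]
finger_gap: 0.423
```

Run:
```python
from h import *
print(manip.tip_reach)
st([.451,-.361,.11],70.8)
im=cams.snapshot('wrist');save(im,'wrist1.png')
```

```text
0.0726
t 2.43 tcp [ 0.4638 -0.3514  0.304 ] cab [-0.1904 -0.0858] yaw 73.8 tilt 0.5 F [-0.9  0.8  0.2] gap 0.42
shift mm [-11.5 -10.7 194.1]
turn z deg 3.0
```

View pics/wrist1.png

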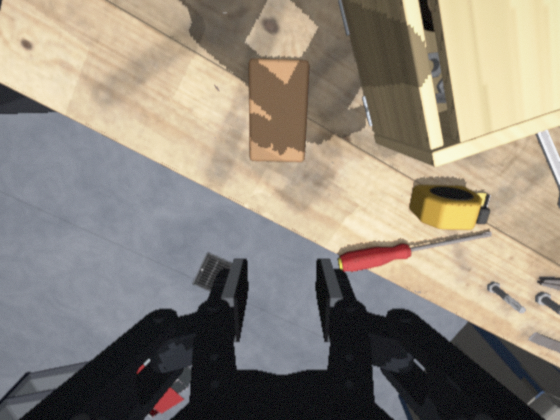

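The wrist view shows the block nearly square to the tool, its top corners at about (251,59), (309,61), (305,162) and (250,160). The cabinet corner, tape and screwdriver are to the right, clear of the descent.

Run:
```python
from h import *
c=[(251,59),(308,61),(304.5,161.5),(250,160)]
P=np.array([onz('wrist',p,.036 if p[1]<100 else .036) for p in c]);print(P.round(4))
m=P.mean(0);print('centre',m,'len',np.linalg.norm(P[0]-P[3]),np.linalg.norm(P[1]-P[2]),np.linalg.norm(P[0]-P[1]))
d=(P[0]+P[1]-P[2]-P[3])[:2];a=np.degrees(np.arctan2(d[1],d[0]));print('long axis deg',a)
u=d/np.linalg.norm(d);t=m[:2]-.085*u;print('start',t)
st([*t,.11],a)
print('cab front right top',onz('wrist',(434,164),.15),W(-.07,-.09,.15), onz('wrist',(374,126),0))
```

```text
[[ 0.4719 -0.2202  0.036 ]
 [ 0.5265 -0.2381  0.036 ]
 [ 0.4969 -0.3355  0.036 ]
 [ 0.4389 -0.3166  0.036 ]]
centre [ 0.48355375 -0.27760139  0.036     ] len 0.10187392531098428 0.10174177845509799 0.057499878434195045
long axis deg 72.08478655372355
start [ 0.45740697 -0.35847998]
t 2.48 tcp [ 0.4637 -0.3514  0.304 ] cab [-0.1904 -0.0858] yaw 73.6 tilt 0.5 F [-0.2  0.3 -0.2] gap 0.42
shift mm [ -7.4  -5.2 194.1]
turn z deg 1.5
cab front right top [ 0.58606418 -0.34257301  0.15      ] [ 0.58411085 -0.34716935  0.15      ] [ 0.58862548 -0.32483157  0.        ]
```

Request:
drive_tool(linear=[[-4,-3,30],[-4,-2,35],[-2,0,35],[0,0,35],[0,0,35],[0,0,25],[0,0,15],[0,0,0]], rot=[[0,0,1.5],[0,0,0],[0,0,0],[0,0,0],[0,0,0],[0,0,0],[0,0,0],[0,0,0]], hand=[36,36,36,36,36,36,36,36])

```text
t: 3.15
tcp_pos: [0.4617, -0.3676, 0.091]
tool_rot: [0.817, 0.577, 0.0, 0.013]
force: [-0.3, -0.8, -0.3]
finger_gap: 0.421
```

Run:
```python
from h import *
st([.4574,-.3585,.083],72.1)
print(R.from_quat(manip.sense()['tool_rot']).as_matrix().round(4))
```

```text
t 3.15 tcp [ 0.4617 -0.3676  0.091 ] cab [-0.1936 -0.1018] yaw 70.5 tilt 1.5 F [-0.3 -0.8 -0.3] gap 0.42
shift mm [ 7.3 -7.2  7.7]
turn z deg -1.6
[[ 0.3345  0.9423  0.0155]
 [ 0.9423 -0.3341 -0.0211]
 [-0.0147  0.0217 -0.9997]]
```

Request:
drive_tool(linear=[[3,-4,4],[4,-3,4],[0,0,0],[6,0,0],[6,0,0],[5,0,0],[5,0,0],[7,0,0],[7,0,0],[7,0,0],[0,0,0]], rot=[[1.2,0.8,-1.6],[0,0,0],[0,0,0],[0,0,0],[0,0,0],[0,0,0],[0,0,0],[0,0,0],[0,0,0],[0,0,0],[0,0,0]], hand=[36,36,36,36,36,36,36,36,36,36,36])

```text
t: 4.07
tcp_pos: [0.4748, -0.3153, 0.0876]
tool_rot: [0.811, 0.584, 0.0, 0.006]
force: [-0.2, -0.4, 0.3]
finger_gap: 0.425
```

Run:
```python
from h import *
st(W(-.14,.087,.083),94)
print(R.from_quat(manip.sense()['tool_rot']).as_matrix().round(4))
im=cams.snapshot('wrist');save(im,'wrist2.png')
```

```text
t 4.07 tcp [ 0.4748 -0.3153  0.0876] cab [-0.1768 -0.0505] yaw 71.5 tilt 0.66 F [-0.2 -0.4  0.3] gap 0.43
shift mm [141.2 -18.7   3.6]
turn z deg -22.5
[[ 0.3169  0.9484  0.0073]
 [ 0.9484 -0.3168 -0.0088]
 [-0.006   0.0097 -0.9999]]
```

View pics/wrist2.png

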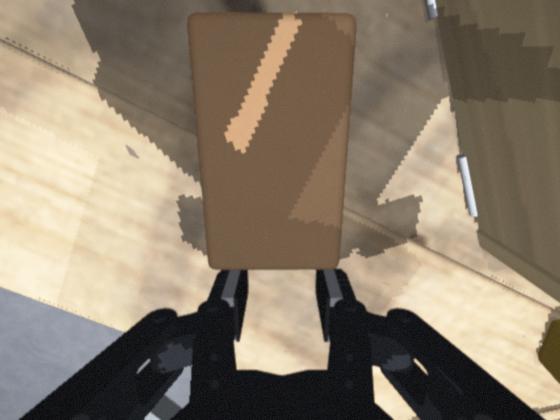

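The block lies squarely against both fingers (end face at row 268, fingers at columns 230 and 330). I'll push on with a gentle turn.

Request:
drive_tool(linear=[[7,0,0.2],[7,0,0.2],[7,0,0.2],[7,0,0.2],[7,0,0.2],[7,0,0.2],[7,0,0.2],[7,0,0.2],[7,0,0.2],[7,0,0.2]], rot=[[0.5,0.3,-1.1],[0,0,-1.1],[0,0,-1.1],[0,0,-1.1],[0,0,-1.1],[0,0,-1.1],[0,0,-1.1],[0,0,-1.1],[0,0,-1.1],[0,0,-1.1]], hand=[36,36,36,36,36,36,36,36,36,36])

```text
t: 4.95
tcp_pos: [0.4932, -0.2437, 0.0857]
tool_rot: [0.746, 0.666, -0.0, 0.003]
force: [0.4, -1.0, 0.2]
finger_gap: 0.416
```

Run:
```python
from h import *
st(W(-.14,.09,.085),94)
print(R.from_quat(manip.sense()['tool_rot']).as_matrix().round(4))
im=cams.snapshot('wrist');r=cams.regions_of('sanding_block','wrist');print([(x['score'],x['rect']) for x in r[:2]])
m=r[0]['pixels'];cn=cv2.findContours(m.astype('uint8'),0,2)[0];b=cv2.minAreaRect(max(cn,key=len));print(b)
```

```text
t 4.95 tcp [ 0.4932 -0.2437  0.0857] cab [-0.1534  0.0196] yaw 83.6 tilt 0.33 F [ 0.4 -1.   0.2] gap 0.42
shift mm [71.7  0.5  0.4]
turn z deg -10.4
[[ 0.1121  0.9937  0.0034]
 [ 0.9937 -0.1121 -0.0046]
 [-0.0042  0.0039 -1.    ]]
[(0.94, [185.0, 9.1, 355.4, 270.8])]
((270.5, 141.0), (262.0, 171.0), 90.0)
```

Request:
drive_tool(linear=[[7.2,0,0],[7.2,0,0],[7.2,0,0],[7.2,0,0],[7.2,0,0],[7.2,0,0],[7.2,0,0],[7,0,0],[5,0,0],[3,0,0],[0,0,0]], rot=[[0,0,-1],[0,0,-1],[0,0,-1],[0,0,-1],[0,0,-1],[0,0,-1],[0,0,-1],[0,0,-1],[0,0,-1],[0,0,-1],[0,0,0]], hand=[36,36,36,36,36,36,36,36,36,36,36])

```text
t: 5.97
tcp_pos: [0.4953, -0.1704, 0.0854]
tool_rot: [0.678, 0.735, -0.001, 0.002]
force: [-0.0, -0.1, 0.4]
finger_gap: 0.424
```

Run:
```python
from h import *
st(W(-.14,.09,.085),94)
im=cams.snapshot('wrist');r=cams.regions_of('sanding_block','wrist');print([(x['score'],x['rect']) for x in r[:2]])
l,t,rr,b=r[0]['rect'];P=[onz('wrist',p,.036) for p in [(l,t),(rr,t),(rr,b),(l,b)]];m=np.mean(P,0);x=np.load('cab.npy');print('block in cab',rot2(x[2]).T@(m[:2]-x[:2]))
im2=cams.snapshot('scene');save(im2,'scene2.png')
s=cams.spot_point('sanding_block','scene');print([rot2(x[2]).T@(onz('scene',q['at'],0)[:2]-x[:2]) for q in s])
```

```text
t 5.97 tcp [ 0.4953 -0.1704  0.0854] cab [-0.1463  0.0925] yaw 94.7 tilt 0.26 F [-0.  -0.1  0.4] gap 0.42
shift mm [-2.6  6.2  0.4]
turn z deg 0.7
[(0.94, [184.5, 8.3, 358.0, 273.0])]
block in cab [-0.15062202  0.15640228]
[array([-0.15985031,  0.15731491])]
```

Request:
drive_tool(linear=[[-15,0,0],[-25,0,0],[-20,0,-20],[-10,0,-35],[0,0,-35],[0,0,-35],[0,0,0],[0,0,0],[0,0,0],[0,0,0],[0,0,0],[0,0,0],[0,0,0],[0,0,0],[0,0,0],[0,0,0],[0,0,0],[0,0,0],[0,0,0],[0,0,0]], rot=[[0,0,0],[0,0,0],[0,0,0],[0,0,0],[0,0,0],[0,0,7],[0,0,7],[0,0,7],[0,0,7],[0,0,7],[0,0,7],[0,0,7],[0,0,7],[0,0,7],[0,0,7],[0,0,7],[0,0,7],[0,0,7],[0,0,0],[0,0,0]], hand=[36,36,36,36,0,0,0,0,0,0,0,0,0,0,0,0,0,0,0,0])

```text
t: 7.83
tcp_pos: [0.4988, -0.275, 0.2192]
tool_rot: [1.0, 0.01, 0.004, 0.007]
force: [-0.5, -0.8, -1.1]
finger_gap: 0.002
```

Run:
```python
from h import *
print(manip.tip_reach)
st(W(-.125,-.02,.205),4)
print(R.from_quat(manip.sense()['tool_rot']).as_matrix().round(4))
im=cams.snapshot('wrist');save(im,'wrist3.png')
print([(x['at'],x['score'],W(-.07,0,.15),onz('wrist',x['at'],.15)) for x in cams.spot_point('flap_edge','wrist')])
```

```text
0.0726
t 7.83 tcp [ 0.4988 -0.275   0.2192] cab [-0.15   -0.0121] yaw 1.1 tilt 0.93 F [-0.5 -0.8 -1.1] gap 0.0
shift mm [25.3  6.5 14.5]
turn z deg -2.9
[[ 0.9998  0.0198  0.0082]
 [ 0.0199 -0.9997 -0.0139]
 [ 0.0079  0.0141 -0.9999]]
[([239.4, 113.3], 0.95, array([ 0.5778149 , -0.25738984,  0.15      ]), array([ 0.58026711, -0.254978  ,  0.15      ])), ([250.6, 21.5], 0.65, array([ 0.5778149 , -0.25738984,  0.15      ]), array([ 0.61577857, -0.26035853,  0.15      ]))]
```

View pics/wrist3.png

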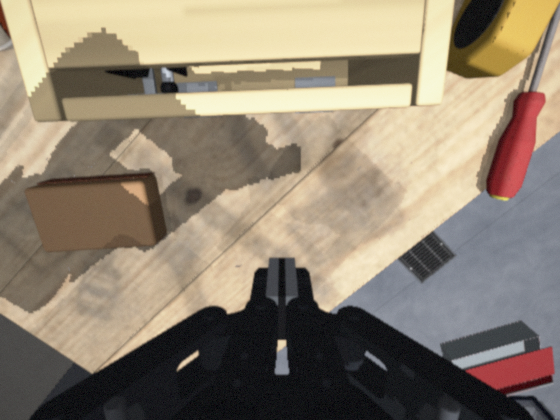

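The wrist view shows the block clear at left (95,212), the flap edge at row ~105, and the shut fingers at (282,265), near the middle of the flap. I'll move in to press.

Request:
drive_tool(linear=[[8,2,5],[8,2,5],[8,2,4],[8,0,0],[8,0,0],[6,0,0],[0,0,0]], rot=[[0.8,-0.4,-2.9],[0,0,0],[0,0,0],[0,0,0],[0,0,0],[0,0,0],[0,0,0]], hand=[0,0,0,0,0,0,0])

```text
t: 8.52
tcp_pos: [0.5487, -0.2784, 0.2042]
tool_rot: [0.999, 0.037, 0.0, -0.0]
force: [0.5, 0.4, -0.3]
finger_gap: -0.0
```

Run:
```python
from h import *
st(W(-.081,-.02,.205),4)
print(R.from_quat(manip.sense()['tool_rot']).as_matrix().round(4))
```

```text
t 8.52 tcp [ 0.5487 -0.2784  0.2042] cab [-0.1006 -0.0189] yaw 4.3 tilt 0.02 F [ 0.5  0.4 -0.3] gap -0.0
shift mm [19.6  1.1 -0.8]
turn z deg 0.3
[[ 9.972e-01  7.470e-02  4.000e-04]
 [ 7.470e-02 -9.972e-01  0.000e+00]
 [ 4.000e-04 -0.000e+00 -1.000e+00]]
```

Request:
drive_tool(linear=[[5,0,0],[5,0,0],[5,0,0],[3,0,0],[2,0,0]], rot=[[0,0,0],[0,0,0],[0,0,0],[0,0,0],[0,0,0]], hand=[0,0,0,0,0])

```text
t: 8.93
tcp_pos: [0.5702, -0.2758, 0.2044]
tool_rot: [0.999, 0.038, -0.001, -0.0]
force: [-4.0, -1.1, 0.2]
finger_gap: -0.004
```

Request:
drive_tool(linear=[[2.5,0,0],[2.5,0,0],[2.5,0,0]], rot=[[0,0,0],[0,0,0],[0,0,0]], hand=[0,0,0])

```text
t: 9.18
tcp_pos: [0.5725, -0.2758, 0.2046]
tool_rot: [0.999, 0.039, -0.009, -0.001]
force: [-6.7, -1.9, 4.9]
finger_gap: 0.008
```

Request:
drive_tool(linear=[[4,0,0],[4,0,0],[4,0,0]], rot=[[0,0,0],[0,0,0],[0,0,0]], hand=[0,0,0])

```text
t: 9.43
tcp_pos: [0.5755, -0.2758, 0.2047]
tool_rot: [0.999, 0.04, -0.021, -0.002]
force: [-9.3, -1.3, 5.4]
finger_gap: -0.001
```

Run:
```python
from h import *
st(); print(R.from_quat(manip.sense()['tool_rot']).as_matrix().round(4))
```

```text
t 9.43 tcp [ 0.5755 -0.2758  0.2047] cab [-0.0736 -0.0182] yaw 4.6 tilt 2.41 F [-9.3 -1.3  5.4] gap -0.0
[[ 0.9959  0.08   -0.0421]
 [ 0.0801 -0.9968  0.002 ]
 [-0.0418 -0.0053 -0.9991]]
```

Request:
drive_tool(linear=[[4,0,0],[4,0,0],[4,0,0]], rot=[[0,2,0],[0,1.5,0],[0,1.5,0]], hand=[0,0,0])

```text
t: 9.68
tcp_pos: [0.5763, -0.2761, 0.204]
tool_rot: [0.999, 0.042, 0.008, -0.005]
force: [-10.1, -3.0, 5.2]
finger_gap: -0.0
```

Run:
```python
from h import *
st(); M=R.from_quat(manip.sense()['tool_rot']).as_matrix();print(M[:,2].round(4))
im=cams.snapshot('wrist');p=cams.spot_point('flap_edge','wrist');print(p[:1],proj('wrist',[W(-.07,0,.15),W(-.062,0,.15)]))
```

```text
t 9.68 tcp [ 0.5763 -0.2761  0.204 ] cab [-0.0728 -0.0185] yaw 4.8 tilt 1.08 F [-10.1  -3.    5.2] gap -0.0
[ 0.0156  0.0106 -0.9998]
[{'at': [240.9, 269.8], 'score': 0.74}] [[244.93939522 287.80123137]
 [244.54376831 272.97194354]]
```

Request:
drive_tool(linear=[[5,0,0],[5,0,0]], rot=[[0,0.5,0],[0,0.5,0]], hand=[0,0])

```text
t: 9.95
tcp_pos: [0.5784, -0.2762, 0.2038]
tool_rot: [0.999, 0.042, 0.007, -0.007]
force: [-12.0, -3.3, 7.4]
finger_gap: -0.001
```

Request:
drive_tool(linear=[[-10,0,0],[-20,0,0],[-30,0,0],[-35,0,0],[-25,0,0],[0,0,0],[0,0,0],[0,0,0]], rot=[[0,-0.5,0],[0,0,0],[0,0,0],[0,0,0],[0,0,0],[0,0,0],[0,0,0],[0,0,0]], hand=[0,0,0,0,0,0,0,0])

```text
t: 10.62
tcp_pos: [0.4529, -0.2866, 0.2036]
tool_rot: [0.999, 0.041, 0.004, -0.006]
force: [-0.4, 0.5, -1.1]
finger_gap: -0.002
```

Run:
```python
from h import *
st(); M=R.from_quat(manip.sense()['tool_rot']).as_matrix();print(M.round(4))
im=cams.snapshot('wrist');save(im,'wrist4.png');p=cams.spot_point('flap_edge','wrist')
a=.33;print([(q['at'],q['score']) for q in p],proj('wrist',[W(-.07,0,.15),W(-.07-.147*np.sin(a),0,.003+.147*np.cos(a))]))
```

```text
t 10.62 tcp [ 0.4529 -0.2866  0.2036] cab [-0.1967 -0.0204] yaw 4.7 tilt 0.83 F [-0.4  0.5 -1.1] gap -0.0
[[ 0.9965  0.0827  0.0075]
 [ 0.0826 -0.9965  0.0123]
 [ 0.0085 -0.0116 -0.9999]]
[([232.2, 108.5], 0.93)] [[230.60866758 -19.08827323]
 [238.16159719 122.22537926]]
```

View pics/wrist4.png

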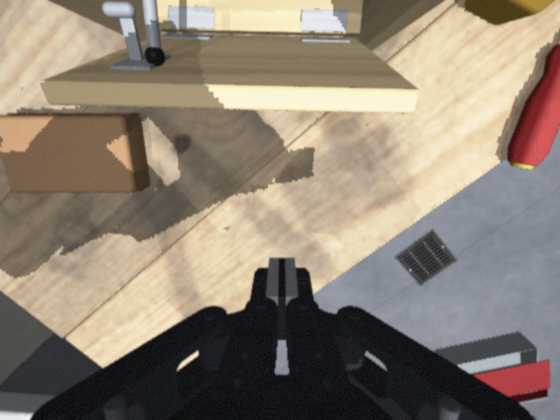

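The flap stands ajar on its own: its top edge is at rows 85–108, about 0.3 rad. The plunger and keeper are at the left (150,60), and the right part of the gap is free. Now I'll go in behind it.

Request:
drive_tool(linear=[[0,0,-25],[0,3,-35],[0,3,-20],[20,3,0],[30,2,0],[30,0,0],[30,0,0],[10,0,0],[0,0,0]], rot=[[-0.6,-0.5,0.7],[0,0,0],[0,0,0],[0,0,0],[0,0,0],[0,0,0],[0,0,0],[0,0,0],[0,0,0]], hand=[0,0,0,0,0,0,0,0,0])

```text
t: 11.47
tcp_pos: [0.5892, -0.2878, 0.289]
tool_rot: [0.999, 0.039, 0.005, 0.003]
force: [-0.9, -0.7, -0.1]
finger_gap: -0.0
```

Run:
```python
from h import *
st(W(-.0765,-.03,.19),4); M=R.from_quat(manip.sense()['tool_rot']).as_matrix();print(M.round(4))
im=cams.snapshot('scene');p=cams.spot_point('flap_edge','scene')
print([(q['at'],q['score']) for q in p],[proj('scene',W(-.07-.147*np.sin(a),0,.003+.147*np.cos(a)))[0].round(1) for a in (0,.25,.3,.35,.4)])
```

```text
t 11.47 tcp [ 0.5892 -0.2878  0.289 ] cab [-0.0608 -0.0311] yaw 4.5 tilt 0.65 F [-0.9 -0.7 -0.1] gap -0.0
shift mm [-16.6  -1.8  98.8]
turn z deg 0.5
[[ 0.9969  0.0781  0.0102]
 [ 0.0781 -0.9969 -0.0049]
 [ 0.0098  0.0057 -0.9999]]
[([243.8, 213.6], 0.73), ([242.8, 184.7], 0.25)] [array([253.8, 194.7]), array([245. , 208.4]), array([243.3, 211.4]), array([241.7, 214.5]), array([240.1, 217.6])]
```

Request:
drive_tool(linear=[[-10,-1,0],[-6,-1,0],[0,0,0],[0,0,20],[0,0,20],[0,0,0]], rot=[[0.3,-0.5,0.5],[0,0,0],[0,0,0],[0,0,0],[0,0,0],[0,0,0]], hand=[0,0,0,0,0,0])

```text
t: 12.07
tcp_pos: [0.5631, -0.287, 0.2491]
tool_rot: [0.999, 0.032, -0.003, -0.001]
force: [-0.8, -0.2, -0.1]
finger_gap: -0.002
```

Run:
```python
from h import *
st(W(-.0775,-.03,.19),4); M=R.from_quat(manip.sense()['tool_rot']).as_matrix();print(M.round(4))
im=cams.snapshot('wrist');save(im,'wrist5.png')
```

```text
t 12.07 tcp [ 0.5631 -0.287   0.2491] cab [-0.0867 -0.0285] yaw 3.7 tilt 0.31 F [-0.8 -0.2 -0.1] gap -0.0
shift mm [ 9.5  1.5 59. ]
turn z deg -0.3
[[ 0.998   0.0637 -0.0052]
 [ 0.0637 -0.998   0.0017]
 [-0.0051 -0.002  -1.    ]]
```

View pics/wrist5.png

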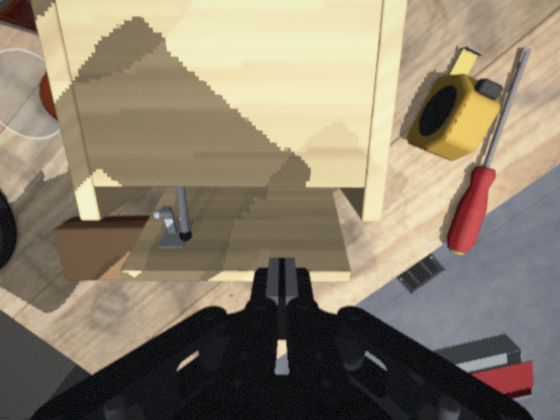

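The top panel's front edge is at row 187, the flap's top inner edge at about row 270, and the fingers at column 282, well right of the keeper at (175,235). I'll shift inward 9.5 mm and descend.

Request:
drive_tool(linear=[[5,0,0],[5,0,0],[0,0,0],[0,0,12],[0,0,12],[0,0,0]], rot=[[0,0.2,0],[0,0,0],[0,0,0],[0,0,0],[0,0,0],[0,0,0]], hand=[0,0,0,0,0,0])

```text
t: 12.62
tcp_pos: [0.5761, -0.2889, 0.2306]
tool_rot: [1.0, 0.031, 0.004, 0.003]
force: [-0.5, 0.2, -0.1]
finger_gap: 0.002
```

Run:
```python
from h import *
st(W(-.0775,-.03,.19),4); print(proj('wrist',[W(-.0775,-.03,.152),W(-.105,-.03,.146),W(-.049,-.03,.15)]))
```

```text
t 12.62 tcp [ 0.5761 -0.2889  0.2306] cab [-0.0739 -0.0313] yaw 3.6 tilt 0.56 F [-0.5  0.2 -0.1] gap 0.0
shift mm [-3.9 -1.5 40.6]
turn z deg -0.4
[[279.27540105 272.75435052]
 [279.71869217 307.58583249]
 [278.76856799 224.06446617]]
```

Request:
drive_tool(linear=[[-3,0,10],[0,0,12],[0,0,12],[0,0,8],[0,0,0]], rot=[[0.2,-0.4,0],[0,0,0],[0,0,0],[0,0,0],[0,0,0]], hand=[0,0,0,0,0])

```text
t: 13.03
tcp_pos: [0.572, -0.2885, 0.1822]
tool_rot: [1.0, 0.031, -0.001, -0.0]
force: [0.7, 0.2, -0.4]
finger_gap: -0.0
```

Run:
```python
from h import *
st(); print(R.from_quat(manip.sense()['tool_rot']).as_matrix().round(4))
print('tip corner path, r=.12: TCP cab x,z')
for a in np.arange(.3,1.6,.15): print(round(a,2), round(-.07-.12*np.sin(a)+.01*np.cos(a)+.011,4), round(.003+.12*np.cos(a)+.01*np.sin(a)+.0726,4))
```

```text
t 13.03 tcp [ 0.572  -0.2885  0.1822] cab [-0.078  -0.0306] yaw 3.6 tilt 0.15 F [ 0.7  0.2 -0.4] gap -0.0
[[ 9.98e-01  6.24e-02 -2.70e-03]
 [ 6.24e-02 -9.98e-01  3.00e-04]
 [-2.60e-03 -5.00e-04 -1.00e+00]]
tip corner path, r=.12: TCP cab x,z
0.3 -0.0849 0.1932
0.45 -0.1022 0.188
0.6 -0.1185 0.1803
0.75 -0.1335 0.1702
0.9 -0.1468 0.158
1.05 -0.1581 0.144
1.2 -0.1672 0.1284
1.35 -0.1739 0.1116
1.5 -0.178 0.0941
```

Request:
drive_tool(linear=[[-8,0,0],[-8,0,0],[-8,0,0],[-8,0,1],[-8,0,1],[-8,0,5],[-7,0,5],[-7,0,6],[-7,0,6],[0,0,0]], rot=[[0,0,0],[0,0,0],[0,0,0],[0,0,0],[0,0,0],[0,0,0],[0,0,0],[0,0,0],[0,0,0],[0,0,0]], hand=[0,0,0,0,0,0,0,0,0,0])

```text
t: 13.87
tcp_pos: [0.4986, -0.294, 0.1581]
tool_rot: [1.0, 0.031, 0.003, 0.002]
force: [-0.3, -0.7, 0.1]
finger_gap: -0.0
```

Run:
```python
from h import *
st(W(-.1581,-.03,.144),4); print(R.from_quat(manip.sense()['tool_rot']).as_matrix()[:,2].round(4))
```

```text
t 13.87 tcp [ 0.4986 -0.294   0.1581] cab [-0.1516 -0.031 ] yaw 3.5 tilt 0.43 F [-0.3 -0.7  0.1] gap -0.0
shift mm [-6.6 -1.  14.1]
turn z deg -0.5
[ 0.0067 -0.0036 -1.    ]
```

Request:
drive_tool(linear=[[-4,0,7],[-4,0,7],[-5,0,8],[-5,0,8],[-4,0,8],[-3,0,9],[-3,0,9],[-2,0,8],[0,0,0]], rot=[[0,0,0],[0,0,0],[0,0,0],[0,0,0],[0,0,0],[0,0,0],[0,0,0],[0,0,0],[0,0,0]], hand=[0,0,0,0,0,0,0,0,0])

```text
t: 14.62
tcp_pos: [0.4653, -0.2963, 0.0866]
tool_rot: [1.0, 0.031, 0.003, 0.001]
force: [-0.0, -0.2, 1.1]
finger_gap: -0.002
```

Run:
```python
from h import *
st(W(-.18,-.03,.088),4); print(R.from_quat(manip.sense()['tool_rot']).as_matrix()[:,2].round(4))
im=cams.snapshot('wrist');save(im,'wrist6.png')
```

```text
t 14.62 tcp [ 0.4653 -0.2963  0.0866] cab [-0.1849 -0.0309] yaw 3.5 tilt 0.35 F [-0.  -0.2  1.1] gap -0.0
shift mm [ 4.9 -1.  -1.4]
turn z deg -0.5
[ 0.0055 -0.0028 -1.    ]
```

View pics/wrist6.png

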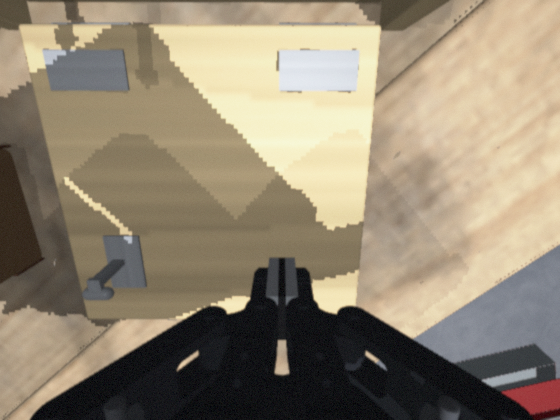

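The flap is down, lying under the fingertips with its corners at (25,25), (378,25) and (88,318). The block is clear on the left. I'll press lightly, then lift straight up.

Request:
drive_tool(linear=[[0,0,3],[0,0,4],[0,0,4]], rot=[[0,0,0],[0,0,0],[0,0,0]], hand=[0,0,0])

```text
t: 14.92
tcp_pos: [0.4657, -0.2966, 0.0849]
tool_rot: [1.0, 0.031, 0.003, 0.002]
force: [-6.3, 4.0, 34.7]
finger_gap: -0.003
```

Request:
drive_tool(linear=[[0,0,-10],[0,0,-25],[0,0,-35],[0,0,-35],[0,0,-35],[-10,0,-20],[0,0,0],[0,0,0],[0,0,0],[0,0,0]], rot=[[0,0,0],[0,0,0],[0,0,0],[0,0,0],[0,0,0],[0,0,0],[0,0,0],[0,0,0],[0,0,0],[0,0,0]], hand=[0,0,0,0,0,0,0,0,0,0])

```text
t: 15.75
tcp_pos: [0.454, -0.2953, 0.2557]
tool_rot: [0.999, 0.033, 0.003, 0.004]
force: [-0.6, 0.4, 0.1]
finger_gap: -0.0
```

Run:
```python
from h import *
st()
im=cams.snapshot('wrist');save(im,'wrist7.png');p=cams.spot_point('flap_edge','wrist')
print([(q['at'],q['score']) for q in p],[proj('wrist',W(-.07-.147*np.sin(a),0,.003+.147*np.cos(a)))[0].round(1) for a in (1.35,1.45,1.5,1.57)])
x=np.load('cab.npy')
cams.snapshot('scene')
for l,ref in [('sanding_block',None),('tea_glass',0),('screwdriver',0),('tape_measure',0)]: print(l,[(onz('scene',q['at'],0).round(3),(rot2(x[2]).T@(onz('scene',q['at'],0)[:2]-x[:2])).round(3),round(q['score'],2)) for q in cams.spot_point(l,'scene')])
```

```text
t 15.75 tcp [ 0.454  -0.2953  0.2557] cab [-0.1962 -0.0292] yaw 3.8 tilt 0.6 F [-0.6  0.4  0.1] gap -0.0
[([251.3, 204.2], 0.58)] [array([251.9, 213.2]), array([253.2, 211. ]), array([253.7, 209.5]), array([254.5, 206.9])]
sanding_block [(array([ 0.486, -0.111,  0.   ]), array([-0.152,  0.152]), 0.94)]
tea_glass []
screwdriver [(array([ 0.607, -0.498,  0.   ]), array([-0.058, -0.242]), 0.6)]
tape_measure [(array([ 0.658, -0.434,  0.   ]), array([-0.003, -0.182]), 0.87)]
```

View pics/wrist7.png

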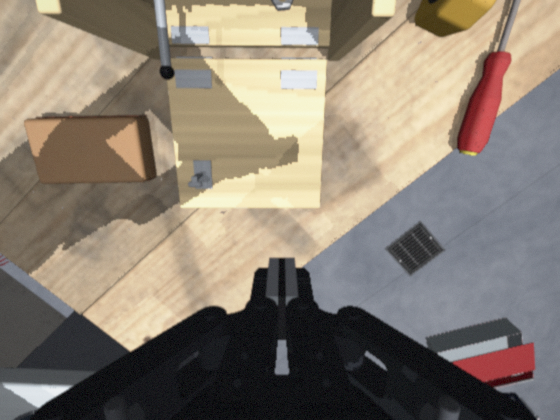

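The flap is flat, with its free edge at row 207 as predicted for 1.57 rad. The block at (90,150) is clear to the left, and the fingers are in free air.

Run:
```python
from h import *
print(order.sign_off())
```

```text
the job is handed in; nothing more can be done
None
```

The cabinet is open and the job is handed in at about 16 s of robot time; `sign_off()` reports no verdict.

**What I did:**
- **Sanding block:** I slid it left with two fingers against its end face, without gripping it.
- **Catch:** I pressed the flap near its top edge with the shut fingers until the force reached about 12 N, then withdrew. The spring sent it ajar to about 0.32 rad.
- **Flap:** I pushed it down from behind with the fingertips until it lay flat, then lifted clear.

**Last checks:**
- **Flap:** its free edge showed at image row 204 to 207, against 207 predicted for 1.57 rad. The final press met a hard stop at 35 N, more than the few newtons I intended.
- **Block:** it lies flat with its centre at about y = +0.152 m in the cabinet frame (0.1 m needed), clear of the flap.
- **Robot:** the fingers were in free air, with wrist force near zero.
- **Tape measure:** it was found where it started.
- **Screwdriver:** it read about 13 mm from its first estimate, inside the 30 mm limit. I put this down to detector noise, since the arm did not go near it.
- **Glass:** the network did not find it in the last scene picture, so its final position was not measured. It was standing in the wrist picture taken before I pushed the flap down, and nothing went near it.

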